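# Turn the face-down module over against the scooped back of its tray

### The arm

A 6-joint arm with a two-finger parallel gripper is mounted at the origin on a cart in front of the work surface, level with it; the furniture and walls round the work are solid. World frame = base frame: x ahead of the robot, y to its left, z up, the work surface at z = 0. Lengths are in mm, angles in rad, forces in N, time in s.
With the tool pointing down it reaches from about 275 to 1000 mm from the base axis. Payload 8.4 kg.
Tool frame: the origin (TCP) lies at the very end of the fingers, on their centre line; the grasp point (between the pads) lies 19 mm behind it; z points along the fingers, y is the direction in which the jaws open and shut (so a half turn about z gives the same grasp; the last joint's range is limited). The gripper opens to 85 mm and grips with 20 to 120 N. Pads are 22 mm wide; open, the fingers measure 114 mm over their backs; the gripper's body (76 mm by 85 mm) begins 54 mm behind the grasp point. The pads swing forward as they close: fully open they stand 13 mm farther back than shut.
Start: joints at [1.224, 0.353, 1.633, -0, 1.155, -0.002], TCP at [211.254, 588.217, 231.281] pointing down, gripper open.
Joint ranges: [-2.63, 2.63], [-0.92, 2.1], [0.06, 2.66], [-1.3, 4.44], [0, 2.69], [-3.02, 3.02]. Speed limits (rad/s): [2.22, 2.22, 2.79, 3.14, 3.14, 3.14].

### API

Orientations are given as [roll, pitch, yaw] about the fixed x, y, z axes, in that order (R = Rz(yaw) Ry(pitch) Rx(roll)).
In Python, from rig import r gives the robot as it stands.
- The arm moves only by the tool jog_arm, never from a script. Its argument "increments" is text: rows parted by semicolons, each of 7 numbers parted by spaces: the shift along the tool's x, y, z in cm, then the turn, a rotation vector about the tool's x, y, z in rad, then the opening, from -1 (shut) to 1 (fully open). A call has exactly 8 rows; each row shifts and turns the commanded pose from where the row before left it, along the tool's axes as they then stand; what a row does not reach is not made up. A row lasts 1/10 s, in which the tool goes at most 50 mm and 8.59 degrees, less where a joint would pass 70% of its speed; a pose out of reach is approached as far as the arm can. A call with a gripper value outside its range is refused whole. The fingers move at their own pace and stop on an object; "squeeze" is the grip in N (left out, the last holds). Time passes only in rows, so rows that do not move let the fingers close, or fill a call up. It gives the time, the measured TCP pose, the force and the opening at its end, in the units of the state.
- r.sense(): the state, without advancing time (a new reading comes with each control period).
- r.grab_frame(name): name is "side" or "top"; returns the picture (480x640x3 uint8, red, green, blue); there is no depth.
- r.camera_info(name): a dict with "K" (3x3 intrinsics, pixels), "rvec" (rotation vector, rad) and "tvec" (3), from world to camera coordinates, as OpenCV has them. Camera axes: x right, y down, z forward; pixel columns grow to the right and rows downward; lengths in mm; the calibration is good to about 2 mm. A picture is of the moment at which its call begins. camera_info takes no time and is no camera call.
- r.sign_off(): hands the job in, once; it reports no verdict.
The state is a dict: "clock": time; "qpos": joint angles; "qvel": joint speeds; "joint_efforts": joint torques, N m; "eef_pos": TCP position; "tcp_rot": TCP orientation; "contact_force": force on the tool from outside, world axes, zero at the start; "wrist_torque": the same for the moment, N m; "opening": opening from 0.0 (shut) to 1.0 (fully open).
Only numpy, scipy, OpenCV 4.12 (cv2) and the standard library are available. Lean on these libraries where they do the work, as an engineer would, in place of code of your own. Each camera call takes 0.05 s, during which the arm holds its last target.

### The job

One of the two driver modules in the sorting tray lies face down, with its plain metal back plate up. Turn it over for inspection without gripping or lifting it: gently push it with the fingertips up the scooped back wall of the tray until it is propped on edge against the rim, then tip its top edge back over so that it drops flat into the tray with its components up. Leave the other module and the tools lying round the tray where they are.

Things in the scene. Friction and masses are not known exactly. Their poses are not given: they have to be found in the camera images.
- tray: Fixed grey sheet-metal sorting tray, 200 mm (x) by 254 mm (y), at varying place and yaw. Origin on the bench under its middle; x points from the front wall to the scooped back wall, y runs along that wall. A grippy 3 mm rubber mat covers the floor, its top at z = 6 mm. Front wall at x = -106 mm, side walls at y = +-127 mm, 20 mm high.
- tray_rim (a point): Middle of the top of the rolled rim (5 mm thick) of the scooped back wall: tray x = 91 mm, 37.5 mm above the bench. A module leaning on the rim shows its upper edge 10 to 17 mm above it; pushed there from behind, over the rim and towards the front wall by some 45 mm, it stands up on its lower edge and falls over onto the mat.
- module_down: The module that lies wrong way up: rigid flat box 60 (x) by 70 (y) by 8 mm (z), about 70 g. One face is a plain aluminium plate with four screws, the other a black frame round a green circuit board. Origin at its centre. Its z axis points out of the metal plate: up at the start, down once turned over. In the left or right half of the tray, its x within 0.3 rad of the tray's x.
- module_up: The other, identical module, which already lies components up in the other half of the tray (centres about 115 mm apart along the tray's y). Origin at its centre, z axis up, out of its component face. To be left alone.
- edge_1 (a point): Middle of the module_down's edge at +30 mm along its own x, half way through its thickness.
- edge_2 (a point): The same for the opposite edge, at -30 mm along its x.
- edge_3 (a point): The same for the edge at +35 mm along its y.
- edge_4 (a point): The same for the edge at -35 mm along its y.
- brush: Black dusting brush, 173 mm long and 9 mm high, lying on the bench to the left of the tray; to be left alone. Origin under its middle.
- driver: Screwdriver with a blue handle, 176 mm long, 24 mm high, lying at the left; to be left alone. Origin under its middle.
- mat_edge (a point): Middle of the mat's square back edge (tray x = 56 mm, z = 6 mm). Behind it smooth bare metal, 3 mm lower, curves up at once (radius 25 mm) to a 65 degree wall and the rim. A module pushed along the mat rides up; with the pushing face 5 mm past this edge, 3 mm above the mat, its lower edge has dropped behind it and it leans on the rim at about 50 degrees and stays, its foot held by the mat's edge.
Not all that is in view belongs to the job. What is shaped like the module_down but yellow is not meant.

How it is judged (in metres and radians):
On the way:
1. the face-down module is propped on edge against the scooped back wall of the tray (angle between module_down's own z axis and vertical between 0.65 and 1.55 rad and x of module_down in the frame of tray above 0.05 m and contact force between module_down and tray above 0.05 N), for 0.2 s.
At the end, for the whole second after the job is handed in: The module that lay face down lies at rest, flat on the tray's mat (within 0.1 rad, centre less than 14 mm above the bench) with its components up, wholly inside the tray; the other module lies as it did, components up, within 15 mm of where it was (angle between module_down's own z axis and vertical above 3.04 rad and x of module_down in the frame of tray between -0.085 and 0.045 m and y of module_down in the frame of tray between -0.1 and 0.1 m and height (world z) of module_down below 0.014 m and linear speed of module_down below 0.01 m/s and angle between module_up's own z axis and vertical below 0.1 rad and distance of module_up from where it was at the start of the episode below 0.015 m); the robot touches nothing.
It fails at once if the module is lifted: the middles of all four of its edges are more than 22 mm above the bench (16 mm above the mat) (height (world z) of each of edge_1, edge_2, edge_3, edge_4 above 0.022 m).
It fails at once if the module is squeezed or shoved with more than 20 N (contact force between the fingers and module_down above 20 N).
It fails at once if the other module is pushed away (15 mm) or tipped (distance of module_up from where it was at the start of the episode above 0.015 m or angle between module_up's own z axis and vertical above 0.3 rad).
It fails at once if a tool beside the tray is moved more than 20 mm (distance of any of brush, driver from where it was at the start of the episode above 0.02 m).
It also fails if it takes over 48 s, if anything falls off the work surface, if the arm or the gripper's body presses on something with over 40 N, if the wrist force passes 120 N, or if a joint passes its speed limit or range.

## Working session

There is one attempt and no reset: what is moved stays moved. The work goes in short steps, Python scripts to look and compute and a tool call to move; the robot and the scene stay as the last step left them, time stands still between calls to the robot, and variables do not carry over. Pictures are saved under pics/ and viewed, and the job is handed in when it is done.

Besides the shell and the picture viewer there is one more tool, called after "Emit:" as name(argument=value, ...) on one line, values as JSON. jog_arm: Moves the arm, as the interface text tells. Its arguments: {"type":"object","properties":{"increments":{"type":"string"},"squeeze":{"type":"number"}},"required":["increments"]}

```bash
mkdir -p pics; ls; python3 - <<'E'
from rig import r
import cv2
print(r.sense())
for n in("side","top"):
    f=r.grab_frame(n); cv2.imwrite(f"pics/{n}0.png",f[:,:,::-1]); print(n,r.camera_info(n))
E
```

```text
pics
{'clock': 0.0, 'qpos': array([ 1.22361651e+00,  3.53655227e-01,  1.63414739e+00,  1.70739560e-05,
        1.15519096e+00, -2.41104205e-03]), 'qvel': array([ 9.96828306e-04,  6.81627698e-04, -1.20184833e-03, -1.63265412e-04,
       -7.30561081e-04, -7.73657155e-05]), 'joint_efforts': array([-8.92466360e-04, -6.05255055e+01, -3.42069376e+01, -4.95317988e-05,
        9.25761822e-03, -8.30492240e-06]), 'eef_pos': array([211.0745704 , 587.76778635, 230.55158832]), 'tcp_rot': array([-3.14019178e+00, -1.89884357e-05,  2.79681696e+00]), 'contact_force': array([-1.24373722, -0.072563  , -1.06386788]), 'wrist_torque': array([-0.00927408, -0.01153617,  0.04956622]), 'opening': 1.0027968180385842}
side {'K': array([[526.01317773,   0.        , 319.65447232],
       [  0.        , 526.01317773, 251.88167203],
       [  0.        ,   0.        ,   1.        ]]), 'rvec': array([ 2.01098659, -0.42410398,  0.25652325]), 'tvec': array([-443.52372574,  175.26119036,  736.95209087])}
top {'K': array([[466.28476194,   0.        , 308.96343486],
       [  0.        , 466.28476194, 243.59223524],
       [  0.        ,   0.        ,   1.        ]]), 'rvec': array([ 2.17467104, -2.1453818 ,  0.11704921]), 'tvec': array([ 62.94723433, 501.51487011, 870.98025973])}
```

View pics/side0.png

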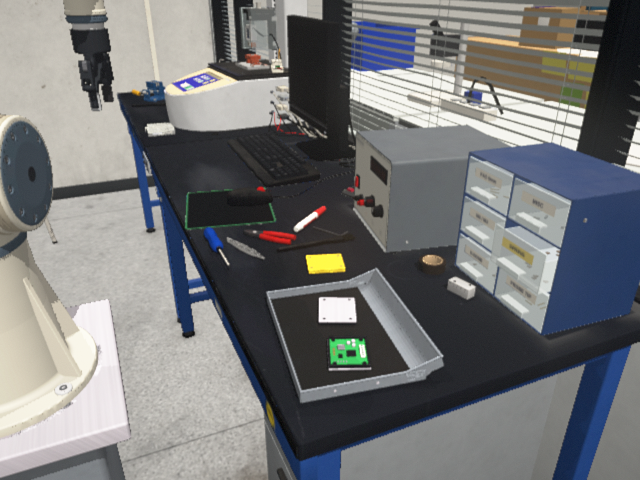

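View pics/top0.png

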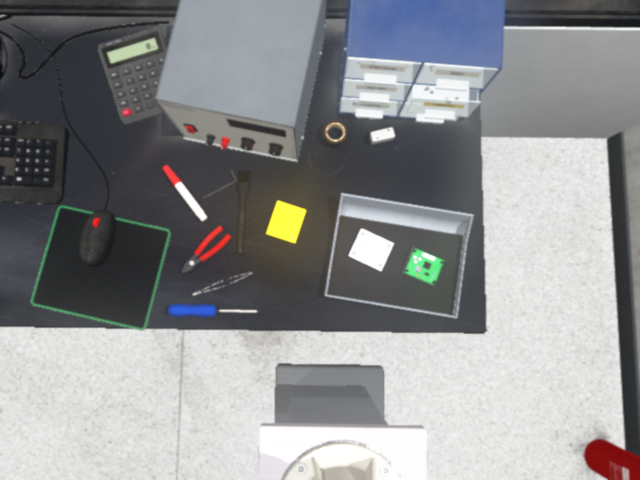

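The top view shows the tray around (400,255), the white face-down module at (371,249) in its left half, and the green one at (425,265). I'll enlarge these areas next.

```bash
cat > h.py <<'E'
import numpy as np,cv2
from rig import r
def cam(n):
    c=r.camera_info(n); return c['K'],np.array(c['rvec'],float),np.array(c['tvec'],float)
def back(n,uv,z):
    K,rv,t=cam(n);R=cv2.Rodrigues(rv)[0]
    C=-R.T@t; d=R.T@np.linalg.inv(K)@np.array([uv[0],uv[1],1.]); return C+d*(z-C[2])/d[2]
def proj(n,P):
    K,rv,t=cam(n); return cv2.projectPoints(np.array(P,float).reshape(-1,1,3),rv,t,K,None)[0][:,0]
E
python3 - <<'E'
import cv2
t=cv2.imread('pics/top0.png')[185:330,315:485]; cv2.imwrite('pics/topc.png',cv2.resize(t,None,fx=4.7,fy=4.1,interpolation=cv2.INTER_CUBIC)[:600,:800])
t=cv2.imread('pics/top0.png')[185:330,315:485]; cv2.imwrite('pics/topc.png',cv2.resize(t,None,fx=4,fy=4,interpolation=cv2.INTER_CUBIC))
t=cv2.imread('pics/side0.png')[260:405,255:455]; cv2.imwrite('pics/sidec.png',cv2.resize(t,None,fx=4,fy=4,interpolation=cv2.INTER_CUBIC))
E
```

```text
(no output)
```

View pics/topc.png

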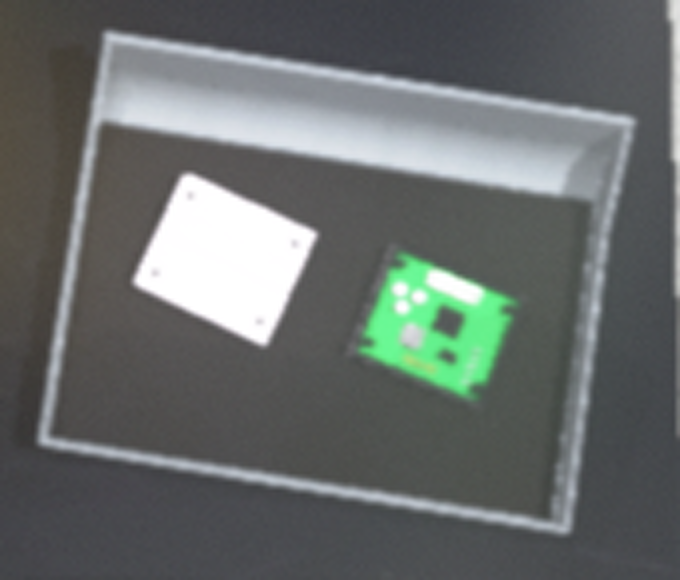

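View pics/sidec.png

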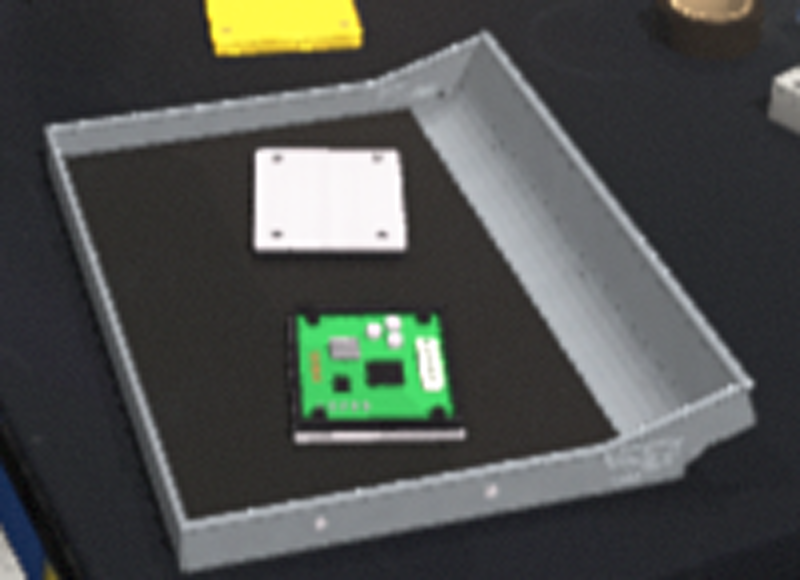

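The top crop shows the back rim from (107,36) to (633,121), the front wall from (42,440) to (570,530), and the mat edge from (100,122) to (590,200). The plate corners are at (188,173), (318,235), (268,346) and (134,285). The two side crop views agree with this, so I'll fit the poses.

```bash
cat > fit.py <<'E'
from h import *
from scipy.optimize import least_squares
def c2(p): return np.array(p)/4+np.array([315,185])-0.375
def cs(p): return np.array(p)/4+np.array([255,260])-0.375
def T(p,L):
    L=np.array(L,float); c,s=np.cos(p[2]),np.sin(p[2])
    return np.c_[p[0]+c*L[:,0]-s*L[:,1],p[1]+s*L[:,0]+c*L[:,1],L[:,2]]
# tray: local pts & pixels
tl=[[91,127,37.5],[91,-127,37.5],[-106,127,20],[-106,-127,20]]
tu=c2([[107,36],[633,121],[42,440],[570,530]])
su=cs([[487,35],[750,383],[48,128],[182,522]])
def fit(l,tu,su,x0,sh=True):
    def f(p):
        a=(proj('top',T(p,l))-tu).ravel()
        b=(proj('side',T(p,l))-su).ravel()
        return np.r_[a,b]
    s=least_squares(f,x0); print('p',s.x,'\nres',s.fun.reshape(-1,2).round(1).tolist()); return s.x
if __name__=='__main__':
    x0=np.r_[back('top',(400,255),6)[:2],0]
    tr=fit(tl,tu,su,x0)
    for n,c in(('down',[[188,173],[318,235],[268,346],[134,285]]),):
        u=c2(c); su_=cs([[402,150],[406,249],[255,250],[256,149]])
        l=[[30,35,14],[30,-35,14],[-30,-35,14],[-30,35,14]]
        m=fit(l,u,su_,np.r_[back('top',u.mean(0),14)[:2],0])
        d=m[:2]-tr[:2];c_,s_=np.cos(tr[2]),np.sin(tr[2])
        print('in tray',c_*d[0]+s_*d[1],-s_*d[0]+c_*d[1],m[2]-tr[2])
    for q in([100,122],[590,200]): 
        w=back('top',c2(q),6);d=w[:2]-tr[:2];print('mat edge tray',c_*d[0]+s_*d[1],-s_*d[0]+c_*d[1])
    u=c2([[390,245],[519,300],[478,405],[350,355]])
    m2=fit(l,u,cs([[445,318],[464,432],[295,435],[295,312]]),np.r_[back('top',u.mean(0),14)[:2],0])
    d=m2[:2]-tr[:2]; print('up in tray',c_*d[0]+s_*d[1],-s_*d[0]+c_*d[1],m2[2]-tr[2])
E
python3 fit.py
```

```text
p [ 4.87998024e+02 -1.05308330e+02 -1.53668161e-01] 
res [[1.1, 0.2], [0.2, 0.4], [0.5, 0.3], [-0.4, 0.1], [-0.3, -0.5], [-1.1, -0.9], [0.7, -0.3], [0.9, 0.1]]
p [ 4.92351094e+02 -5.28727848e+01 -4.30667354e-01] 
res [[0.1, 0.3], [0.1, -0.0], [-0.1, -0.1], [0.8, -0.3], [-0.8, 0.5], [0.1, -0.6], [-0.1, -1.2], [0.4, 0.5]]
in tray -3.7242245978703545 52.48395758150853 -0.2769991936784937
mat edge tray 54.652841823496345 124.74884299994422
mat edge tray 56.236319769937396 -120.58924958205269
p [ 4.60359906e+02 -1.57360983e+02 -3.98474588e-01] 
res [[2.3, -0.5], [3.3, -0.0], [2.1, 2.0], [0.7, 0.1], [0.3, -3.7], [0.3, -2.3], [-0.3, -2.5], [-1.7, -1.7]]
up in tray -19.345046131296478 -55.66968159419362 -0.2448064275312614
```

```bash
cat > go.py <<'E'
from h import *
import sys
from scipy.spatial.transform import Rotation as Ro
tr=np.array([488.0,-105.3,-0.1537])
def t2w(x,y): c,s=np.cos(tr[2]),np.sin(tr[2]); return np.array([tr[0]+c*x-s*y,tr[1]+s*x+c*y])
def w2t(w): d=w[:2]-tr[:2];c,s=np.cos(tr[2]),np.sin(tr[2]); return np.array([c*d[0]+s*d[1],-s*d[0]+c*d[1]])
s=r.sense()
R=Ro.from_euler('xyz',s['tcp_rot']).as_matrix(); p=s['eef_pos']
print('t',round(s['clock'],2),'tray xy',w2t(p).round(1),'z',p[2].round(1),'F',s['contact_force'].round(1),'open',round(s['opening'],2))
def delta(x,y,z,yaw=0.):
    Rt=Ro.from_euler('xyz',[np.pi,0,tr[2]+np.pi+yaw]).as_matrix()
    d=np.r_[t2w(x,y),z]-p
    print('rot(tool)',Ro.from_matrix(R.T@Rt).as_rotvec().round(4),'shift cm now',(R.T@d/10).round(2),'after rot',(Rt.T@d/10).round(2))
if len(sys.argv)>1: delta(*map(float,sys.argv[1:]))
E
python3 go.py -75 54 120
```

```text
t 0.1 tray xy [-379.7  642.6] z 230.7 F [1.  0.3 0.2] open 1.0
rot(tool) [-1.200e-03 -1.000e-04 -1.911e-01] shift cm now [-41.1  -51.98  11.13] after rot [-30.47 -58.86  11.07]
```

Emit:
jog_arm(increments="0 0 0 0 0 -0.0955 0; 0 0 0 0 0 -0.0955 0; -2.0 -3.9 0 0 0 0 0; -2.0 -3.9 0 0 0 0 0; -2.0 -3.9 0 0 0 0 0; -2.0 -3.9 0 0 0 0 0; -2.0 -3.9 0 0 0 0 0; -2.0 -3.9 0 0 0 0 0")

```text
clock: 0.9
eef_pos: [294.0, 336.8, 231.1]
tcp_rot: [-3.141, -0.0, 2.988]
contact_force: [1.1, -0.6, 0.8]
opening: 0.501
```

Emit:
jog_arm(increments="-2.0 -3.9 0 0 0 0 0; -2.0 -3.9 0 0 0 0 0; -2.0 -3.9 0 0 0 0 0; -2.0 -3.9 0 0 0 0 0; -2.0 -3.9 0 0 0 0 0; -2.0 -3.9 0 0 0 0 0; -2.0 -3.9 0 0 0 0 0; 0 0 0 0 0 0 0")

```text
clock: 1.7
eef_pos: [391.6, 43.2, 231.3]
tcp_rot: [-3.14, 0.001, 2.983]
contact_force: [-0.5, 0.0, 0.6]
opening: 0.501
```

```bash
python3 go.py -75 54 50
```

```text
t 1.7 tray xy [-118.  132.] z 231.3 F [-0.5  0.   0.6] open 0.5
rot(tool) [-0.0012  0.0009 -0.0053] shift cm now [-4.33 -7.76 18.15] after rot [-4.3  -7.8  18.13]
```

Emit:
jog_arm(increments="-2.1 -3.9 0 0 0 0 0; -2.2 -3.9 0 0 0 -0.003 0; 0 0 4 0 0 0 0; 0 0 4 0 0 0 0; 0 0 4 0 0 0 0; 0 0 4 0 0 0 0; 0 0 2 0 0 0 0; 0 0 0 0 0 0 0")

```text
clock: 2.5
eef_pos: [418.7, -35.6, 48.9]
tcp_rot: [-3.141, -0.006, 2.991]
contact_force: [0.5, -1.0, -0.0]
opening: 0.501
```

```bash
python3 go.py -75 54 16;python3 - <<'E'
from h import *
f=r.grab_frame('side')[:,:,::-1]; cv2.imwrite('pics/s1.png',cv2.resize(f[200:410,230:480],None,fx=3.2,fy=2.8*3.2/2.8,interpolation=cv2.INTER_CUBIC)[:600])
f=r.grab_frame('top')[:,:,::-1]; cv2.imwrite('pics/t1.png',cv2.resize(f[180:330,310:490],None,fx=4,fy=4,interpolation=cv2.INTER_CUBIC))
E
```

```text
t 2.5 tray xy [-79.2  58.3] z 48.9 F [ 0.5 -1.  -0. ] open 0.5
rot(tool) [-0.0003 -0.0059  0.0032] shift cm now [-0.44 -0.43  3.29] after rot [-0.42 -0.43  3.29]
```

View pics/s1.png

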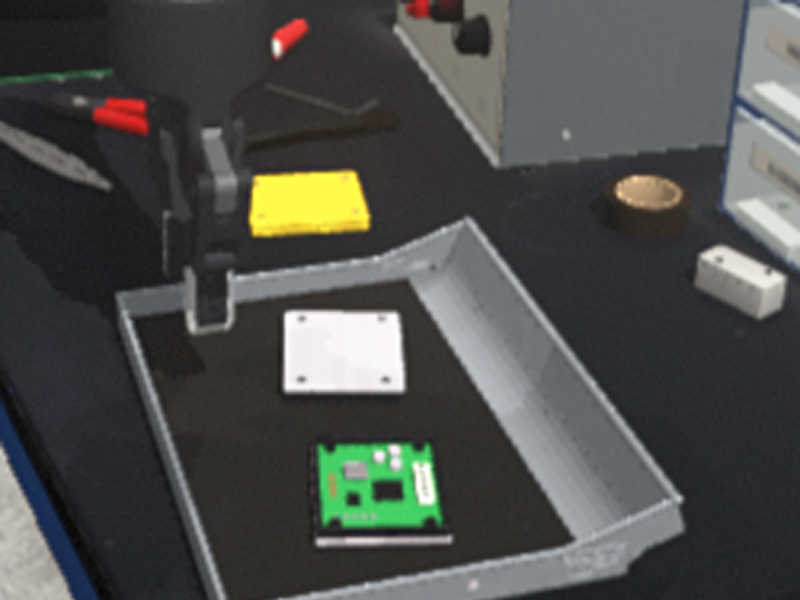

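View pics/t1.png

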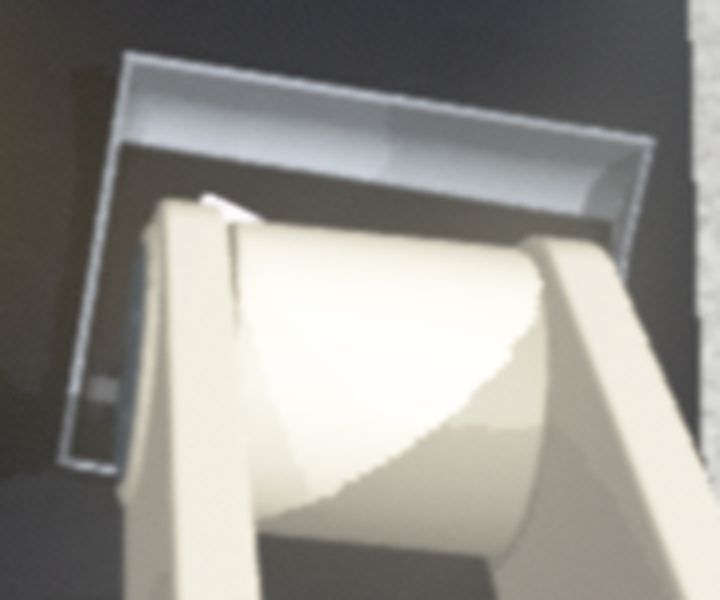

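The side view is clear: the finger is at (208,325), in front of the plate. The top view is blocked by the arm. I'll lower until the mat is touched.

Emit:
jog_arm(increments="0 -0.4 1 0 -0.003 0.001 0; 0 0 1 0 0 0 0; 0 0 1 0 0 0 0; 0 0 0.4 0 0 0 0; 0 0 0.1 0 0 0 0; 0 0 0 0 0 0 0; 0 0 0.1 0 0 0 0; 0 0 0 0 0 0 0")

```text
clock: 3.4
eef_pos: [420.7, -40.3, 15.4]
tcp_rot: [3.142, 0.003, 2.99]
contact_force: [-0.0, -0.3, 0.6]
opening: 0.499
```

```bash
python3 go.py -75 54 9
```

```text
t 3.4 tray xy [-76.4  54. ] z 15.4 F [-0.  -0.3  0.6] open 0.5
rot(tool) [0.     0.0034 0.0019] shift cm now [-0.14  0.    0.64] after rot [-0.14  0.    0.64]
```

Emit:
jog_arm(increments="0 0 0.1 0 0.003 0 0; 0 0 0.1 0 0 0 0; 0 0 0.1 0 0 0 0; 0 0 0.1 0 0 0 0; 0 0 0.1 0 0 0 0; 0 0 0.1 0 0 0 0; 0 0 0 0 0 0 0; 0 0 0 0 0 0 0")

```text
clock: 4.2
eef_pos: [420.5, -40.3, 9.2]
tcp_rot: [-3.142, -0.0, 2.99]
contact_force: [0.4, -0.1, -0.3]
opening: 0.502
```

```bash
python3 go.py -75 54 9
```

```text
t 4.2 tray xy [-76.7  53.9] z 9.2 F [ 0.4 -0.1 -0.3] open 0.5
rot(tool) [-0.     -0.0001  0.0019] shift cm now [-0.17  0.01  0.02] after rot [-0.17  0.01  0.02]
```

No contact yet, so I'll go lower.

Emit:
jog_arm(increments="0 0 0.1 0 0 0 0; 0 0 0 0 0 0 0; 0 0 0.1 0 0 0 0; 0 0 0 0 0 0 0; 0 0 0.1 0 0 0 0; 0 0 0 0 0 0 0; 0 0 0 0 0 0 0; 0 0 0 0 0 0 0")

```text
clock: 5.0
eef_pos: [420.5, -40.3, 6.3]
tcp_rot: [3.142, -0.0, 2.99]
contact_force: [-0.4, 0.4, 0.2]
opening: 0.499
```

Emit:
jog_arm(increments="0 0 0.1 0 0 0 0; 0 0 0 0 0 0 0; 0 0 0.1 0 0 0 0; 0 0 0 0 0 0 0; 0 0 0 0 0 0 0; 0 0 0 0 0 0 0; 0 0 0 0 0 0 0; 0 0 0 0 0 0 0")

```text
clock: 5.8
eef_pos: [420.5, -40.2, 4.3]
tcp_rot: [3.142, -0.0, 2.99]
contact_force: [0.2, -0.4, 0.7]
opening: 0.499
```

Emit:
jog_arm(increments="0 0 0.05 0 0 0 0; 0 0 0 0 0 0 0; 0 0 0.05 0 0 0 0; 0 0 0 0 0 0 0; 0 0 0 0 0 0 0; 0 0 0 0 0 0 0; 0 0 0 0 0 0 0; 0 0 0 0 0 0 0")

```text
clock: 6.6
eef_pos: [420.6, -40.3, 4.1]
tcp_rot: [3.142, 0.0, 2.99]
contact_force: [-5.0, 0.6, 19.6]
opening: 0.5
```

Emit:
jog_arm(increments="0 0 -0.37 0 0 0 0; -1 0 0 0 0 0 0; -0.8 0 0 0 0 0 0; -0.3 0 0 0 0 0 0; -0.3 0 0 0 0 0 0; -0.3 0 0 0 0 0 0; -0.3 0 0 0 0 0 0; -0.3 0 0 0 0 0 0")

```text
clock: 7.4
eef_pos: [453.2, -45.3, 6.9]
tcp_rot: [-3.142, -0.0, 2.99]
contact_force: [-0.4, -0.3, -0.3]
opening: 0.498
```

Emit:
jog_arm(increments="-0.3 0 0 0 0 0 0; -0.3 0 0 0 0 0 0; -0.3 0 0 0 0 0 0; -0.3 0 0 0 0 0 0; -0.3 0 0 0 0 0 0; -0.3 0 0 0 0 0 0; -0.3 0 0 0 0 0 0; -0.3 0 0 0 0 0 0")

```text
clock: 8.2
eef_pos: [477.1, -48.9, 7.0]
tcp_rot: [-3.142, -0.0, 2.99]
contact_force: [-1.4, -0.1, 0.2]
opening: 0.503
```

```bash
python3 go.py 50 54 7;python3 - <<'E'
from h import *
f=r.grab_frame('side')[:,:,::-1]; cv2.imwrite('pics/s2.png',cv2.resize(f[260:410,255:455],None,fx=4,fy=4,interpolation=cv2.INTER_CUBIC))
E
```

```text
t 8.2 tray xy [-19.4  54. ] z 7.0 F [-1.4 -0.1  0.2] open 0.5
rot(tool) [-0.     -0.0001  0.0019] shift cm now [-6.94 -0.02 -0.  ] after rot [-6.94 -0.   -0.  ]
```

View pics/s2.png

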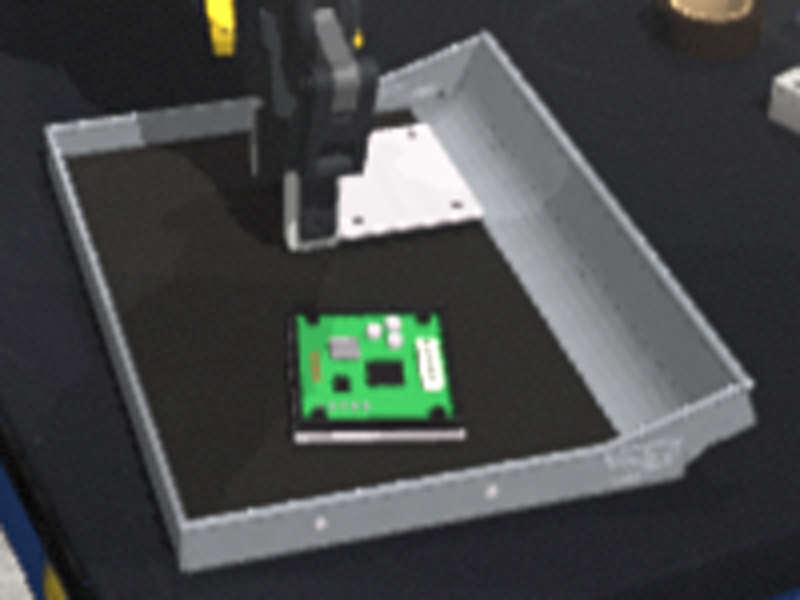

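The plate is now square with the tray (its lower edge runs from (340,237) to (480,215), parallel to the side wall), and its front edge is at the mat edge. I'll keep pushing.

Emit:
jog_arm(increments="-0.3 0 0 0 0 0 0; -0.3 0 0 0 0 0 0; -0.3 0 0 0 0 0 0; -0.3 0 0 0 0 0 0; -0.3 0 0 0 0 0 0; -0.3 0 0 0 0 0 0; -0.3 0 0 0 0 0 0; -0.3 0 0 0 0 0 0")

```text
clock: 9.05
eef_pos: [500.5, -52.5, 6.9]
tcp_rot: [-3.142, -0.001, 2.99]
contact_force: [-1.0, 0.8, -0.6]
opening: 0.501
```

Emit:
jog_arm(increments="-0.2 0 0 0 0 0 0; -0.2 0 0 0 0 0 0; -0.2 0 0 0 0 0 0; -0.2 0 0 0 0 0 0; -0.2 0 0 0 0 0 0; -0.2 0 0 0 0 0 0; -0.2 0 0 0 0 0 0; -0.2 0 0 0 0 0 0")

```text
clock: 9.85
eef_pos: [516.6, -54.9, 7.0]
tcp_rot: [-3.142, 0.0, 2.99]
contact_force: [-1.5, -0.1, -0.1]
opening: 0.498
```

```bash
python3 go.py 50 54 7;python3 - <<'E'
from h import *
f=r.grab_frame('side')[:,:,::-1]; cv2.imwrite('pics/s3.png',cv2.resize(f[260:410,255:455],None,fx=4,fy=4,interpolation=cv2.INTER_CUBIC))
E
```

```text
t 9.85 tray xy [20.5 54.1] z 7.0 F [-1.5 -0.1 -0.1] open 0.5
rot(tool) [-0.      0.      0.0019] shift cm now [-2.94 -0.02 -0.  ] after rot [-2.95 -0.01 -0.  ]
```

View pics/s3.png

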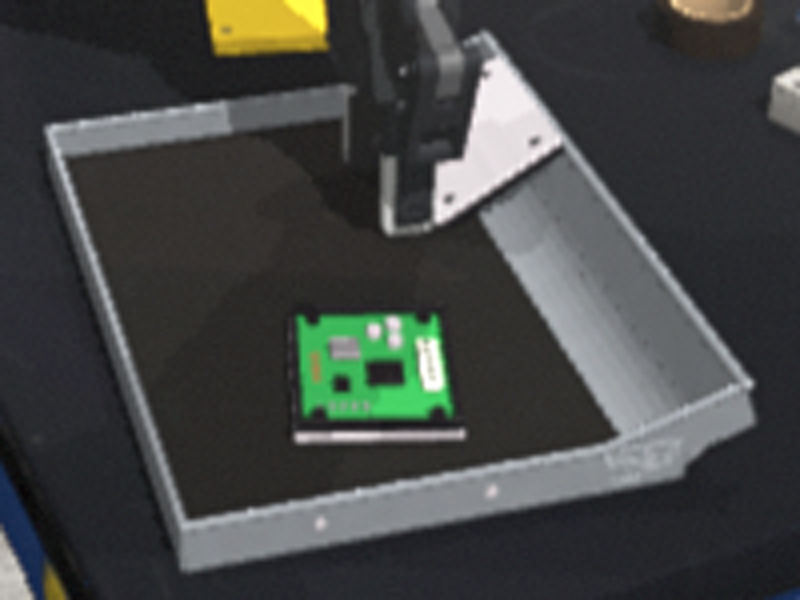

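The plate is riding up the scoop, with its upper edge near the rim at (560,150). I'll continue to 5 mm past the mat edge.

Emit:
jog_arm(increments="-0.2 0 0 0 0 0 0; -0.2 0 0 0 0 0 0; -0.2 0 0 0 0 0 0; -0.2 0 0 0 0 0 0; -0.2 0 0 0 0 0 0; -0.2 0 0 0 0 0 0; -0.2 0 0 0 0 0 0; -0.2 0 0 0 0 0 0")

```text
clock: 10.7
eef_pos: [532.4, -57.4, 7.0]
tcp_rot: [-3.142, -0.0, 2.99]
contact_force: [-0.6, 0.3, 0.1]
opening: 0.502
```

Emit:
jog_arm(increments="-0.2 0 0 0 0 0 0; -0.2 0 0 0 0 0 0; -0.2 0 0 0 0 0 0; -0.2 0 0 0 0 0 0; -0.15 0 0 0 0 0 0; -0.15 0 0 0 0 0 0; -0.1 0 0 0 0 0 0; 0 0 0 0 0 0 0")

```text
clock: 11.5
eef_pos: [542.9, -59.0, 7.0]
tcp_rot: [-3.142, -0.003, 2.99]
contact_force: [-5.6, 0.3, 8.7]
opening: 0.494
```

```bash
python3 go.py 50 54 7;python3 - <<'E'
from h import *
f=r.grab_frame('side')[:,:,::-1]; cv2.imwrite('pics/s4.png',cv2.resize(f[260:410,255:455],None,fx=4,fy=4,interpolation=cv2.INTER_CUBIC))
E
```

```text
t 11.5 tray xy [47.1 54.2] z 7.0 F [-5.6  0.3  8.7] open 0.49
rot(tool) [-0.0001 -0.0026  0.0019] shift cm now [-0.29 -0.02  0.  ] after rot [-0.29 -0.02  0.  ]
```

View pics/s4.png

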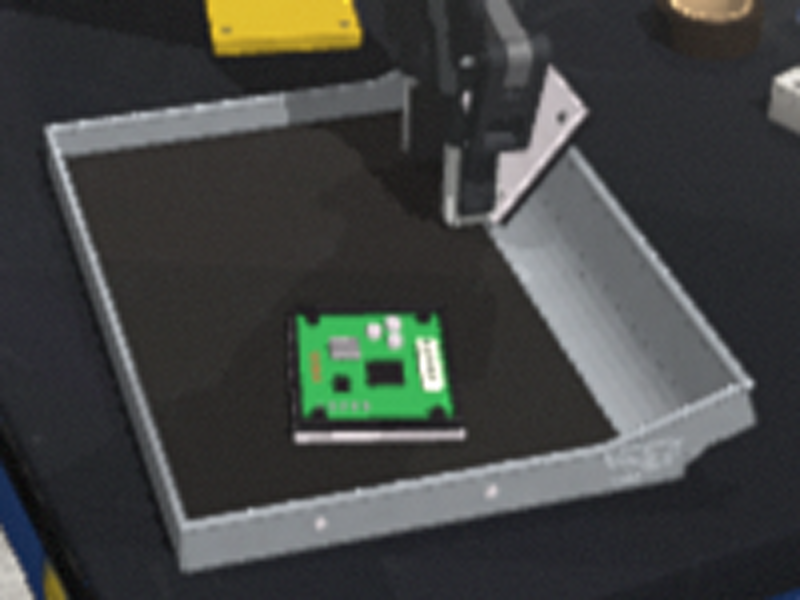

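Nearly there: the lower corner is at (497,222), by the mat edge, with 10 N on the fingers. I'll continue in tiny steps.

Emit:
jog_arm(increments="-0.05 0 0 0 0 0 0; 0 0 0 0 0 0 0; -0.05 0 0 0 0 0 0; 0 0 0 0 0 0 0; 0 0 0 0 0 0 0; 0 0 0 0 0 0 0; 0 0 0 0 0 0 0; 0 0 0 0 0 0 0")

```text
clock: 12.35
eef_pos: [543.1, -59.1, 7.0]
tcp_rot: [-3.141, -0.004, 2.99]
contact_force: [-8.1, 1.4, 10.4]
opening: 0.5
```

```bash
python3 go.py 50 54 7;python3 - <<'E'
from h import *
f=r.grab_frame('side')[:,:,::-1]; cv2.imwrite('pics/s5.png',cv2.resize(f[260:335,345:425],None,fx=8,fy=8,interpolation=cv2.INTER_CUBIC))
E
```

```text
t 12.35 tray xy [47.4 54.1] z 7.0 F [-8.1  1.4 10.4] open 0.5
rot(tool) [-0.0001 -0.0037  0.0019] shift cm now [-0.26 -0.01  0.  ] after rot [-0.26 -0.01  0.  ]
```

View pics/s5.png

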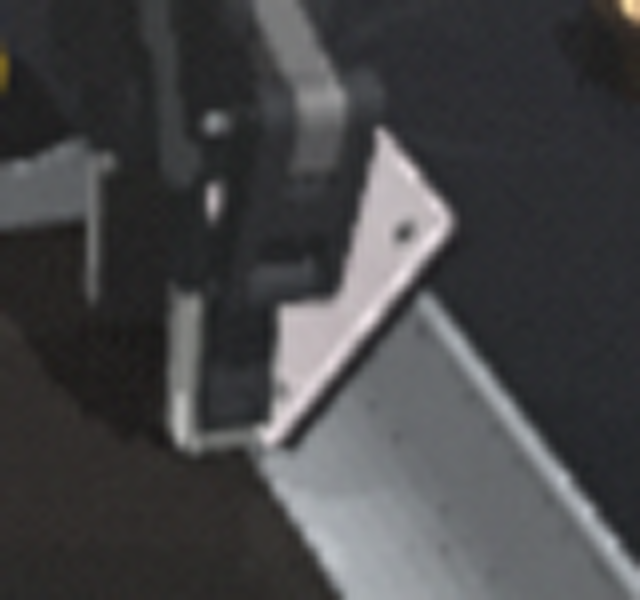

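```bash
cat > pl.py <<'E'
from go import *
def plane(uv,y):
    K,rv,t=cam('side');Rc=cv2.Rodrigues(rv)[0];C=-Rc.T@t;d=Rc.T@np.linalg.inv(K)@np.array([*uv,1.])
    n=np.array([-np.sin(tr[2]),np.cos(tr[2]),0]);P0=np.r_[t2w(0,y),0]
    P=C+d*(n@(P0-C))/(n@d); return np.r_[w2t(P),P[2]]
E
python3 - <<'E'
from pl import *
c=lambda u:np.array(u)/8+[345,260]-.44
for y in (14,19,24):
  a,b=plane(c((457,218)),y),plane(c((278,445)),y); d=a-b
  print(y,a.round(1),b.round(1),np.hypot(d[0],d[2]),np.degrees(np.arctan2(d[2],d[0])))
for q in ([270,440],[185,447]): print(plane(c(q),54-36).round(1))
E
```

```text
t 12.4 tray xy [47.4 54.2] z 7.0 F [-8.6  1.6 10.1] open 0.5
14 [90.6 14.  63.7] [55.6 14.  16.2] 58.9604979701486 53.595387195068234
19 [92.9 19.  60.4] [57.7 19.  12.6] 59.41044779733369 53.595387195068035
24 [95.3 24.  57.2] [59.8 24.   9. ] 59.86039762451855 53.595387195068234
[55.5 18.  14.9]
[37.3 18.  16.4]
```

The plate is tilted about 53 degrees and jammed firmly. I'll back off a little to see whether it stays.

Emit:
jog_arm(increments="0.1 0 0 0 0 0 0; 0.1 0 0 0 0 0 0; 0.1 0 0 0 0 0 0; 0.1 0 0 0 0 0 0; 0.1 0 0 0 0 0 0; 0.1 0 0 0 0 0 0; 0.2 0 0 0 0 0 0; 0 0 0 0 0 0 0")

```text
clock: 13.2
eef_pos: [536.9, -58.1, 6.9]
tcp_rot: [-3.142, -0.0, 2.99]
contact_force: [0.8, 1.1, -1.2]
opening: 0.498
```

```bash
python3 - <<'E'
from pl import *
f=r.grab_frame('side')[:,:,::-1]; cv2.imwrite('pics/s6.png',cv2.resize(f[260:335,345:425],None,fx=8,fy=8,interpolation=cv2.INTER_CUBIC))
E
```

```text
t 13.2 tray xy [41.  54.2] z 6.9 F [ 0.8  1.1 -1.2] open 0.5
```

View pics/s6.png

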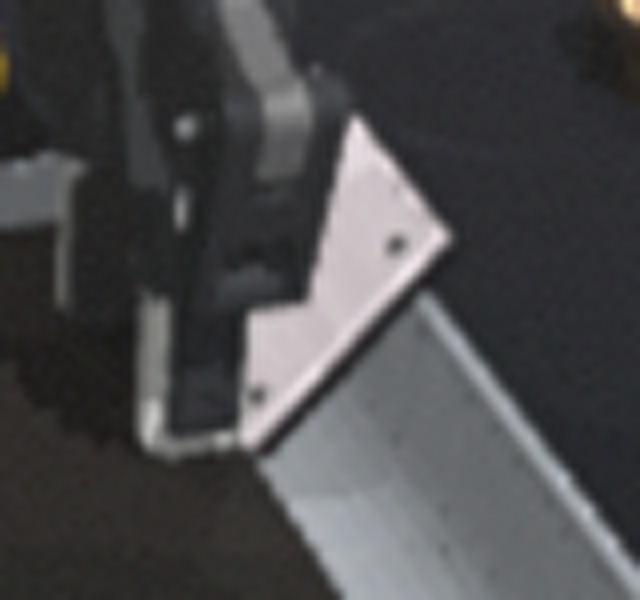

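It slid about 5 mm back and settled a little lower, with the finger force near zero. I'll back off more to see whether the mat edge is holding it.

Emit:
jog_arm(increments="0.1 0 0 0 0 0 0; 0.1 0 0 0 0 0 0; 0.1 0 0 0 0 0 0; 0.1 0 0 0 0 0 0; 0 0 0 0 0 0 0; 0 0 0 0 0 0 0; 0 0 0 0 0 0 0; 0 0 0 0 0 0 0")

```text
clock: 14.05
eef_pos: [533.3, -57.5, 7.0]
tcp_rot: [-3.142, 0.0, 2.99]
contact_force: [0.4, 0.3, 0.2]
opening: 0.5
```

```bash
python3 - <<'E'
from pl import *
f=r.grab_frame('side')[:,:,::-1]; cv2.imwrite('pics/s7.png',cv2.resize(f[260:335,345:425],None,fx=8,fy=8,interpolation=cv2.INTER_CUBIC))
E
```

```text
t 14.05 tray xy [37.5 54.2] z 7.0 F [0.4 0.3 0.2] open 0.5
```

View pics/s7.png

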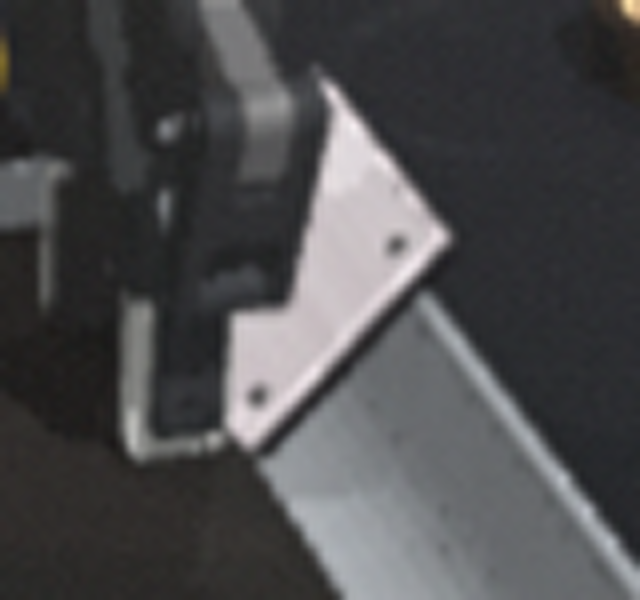

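The module stays propped with the fingers clear: the plate corner is unchanged at (250,448) and (455,238), and the force is about 0. Before going behind it, I'll check clearance to the furniture.

```bash
python3 - <<'E'
from pl import *
for n,q in (('ps corner',(405,249)),('ps left',(357,205)),('cab corner',(458,264)),('cab right',(541,330)),('tape',(432,268)),('box',(462,296))):
    w=back('side',q,0); print(n,w.round(0),w2t(w).round(0))
from h import proj
c=lambda u:np.array(u)/8+[345,260]-.44
for y in (19,22):print(plane(c((455,238)),y),plane(c((250,448)),y))
delta(130,54,41)
E
```

```text
t 14.1 tray xy [37.4 54.2] z 7.0 F [-1.1 -0.6  0.6] open 0.49
ps corner [726. 111.   0.] [202. 250.]
ps left [747. 366.  -0.] [183. 505.]
cab corner [786.  14.   0.] [277. 163.]
cab right [ 771. -220.    0.] [298. -70.]
tape [731.  21.   0.] [220. 162.]
box [720. -86.   0.] [226.  55.]
[92.84877516 19.         55.79769653] [51.65327301 19.         12.93860679]
[94.25899562 22.         53.81575854] [52.87629499 22.         10.76191073]
rot(tool) [-0.      0.0001  0.0019] shift cm now [-9.26 -0.03 -3.4 ] after rot [-9.26 -0.02 -3.4 ]
```

Emit:
jog_arm(increments="1 0 0 0 0 0 0; 2 0 0 0 0 0 0; 0 0 -3.5 0 0 0 0; 0 0 -4 0 0 0 0; 0 0 -4 0 0 0 0; -3 0 0 0 0 0 0; -4 0 0 0 0 0 0; -4 0 0 0 0 0 0")

```text
clock: 14.9
eef_pos: [612.8, -69.7, 122.7]
tcp_rot: [3.142, 0.001, 2.99]
contact_force: [0.5, -0.1, -0.0]
opening: 0.504
```

Emit:
jog_arm(increments="-1.8 0 0 0 0 0 0; 0 0 0 0 0 0 0; 0 0 0 0 0 0 0; 0 0 0 0 0 0 0; 0 0 0 0 0 0 0; 0 0 0 0 0 0 0; 0 0 0 0 0 0 0; 0 0 0 0 0 0 0")

```text
clock: 15.7
eef_pos: [630.0, -72.3, 122.1]
tcp_rot: [-3.142, 0.0, 2.99]
contact_force: [-0.7, 0.0, 0.3]
opening: 0.496
```

```bash
python3 - <<'E'
from pl import *
delta(130,54,41)
f=r.grab_frame('side')[:,:,::-1]; cv2.imwrite('pics/s8.png',cv2.resize(f[230:380,275:475],None,fx=4,fy=4,interpolation=cv2.INTER_CUBIC))
E
```

```text
t 15.7 tray xy [135.3  54.3] z 122.1 F [-0.7  0.   0.3] open 0.5
rot(tool) [-0.      0.0001  0.0019] shift cm now [ 0.53 -0.03  8.11] after rot [ 0.53 -0.03  8.11]
```

View pics/s8.png

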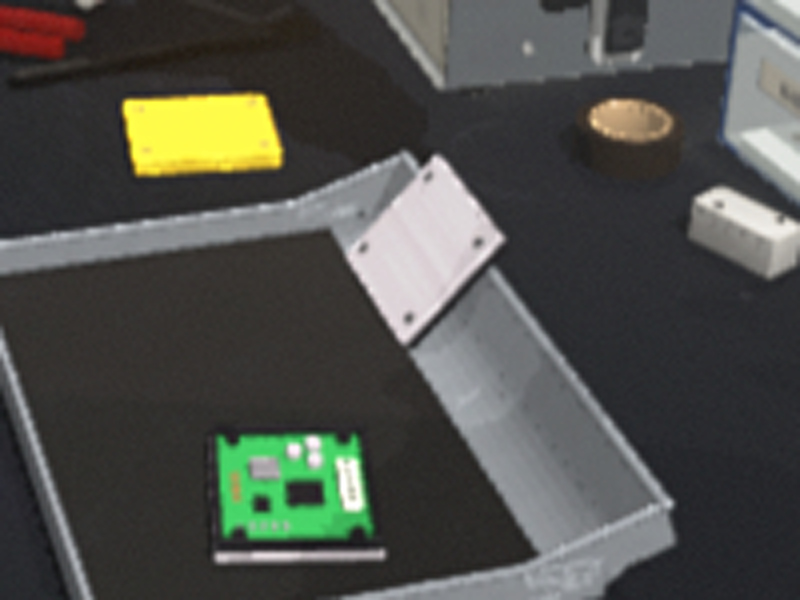

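The module stands propped cleanly: plate corners (437,157), (505,240), (410,342), (345,250). I'll check its y-centre.

```bash
python3 - <<'E'
from pl import *
c=lambda u:np.array(u)/4+[275,230]-.375
for q,z in (((345,250),8.6),((410,342),8.6),((437,157),53),((505,240),53)):
    w=back('side',c(q),z);print(w2t(w).round(1))
E
```

```text
t 15.75 tray xy [135.3  54.3] z 122.1 F [ 0.1 -0.3 -0.3] open 0.5
[ 54.3 100.1]
[56.6 25.6]
[92.1 93.8]
[93.6 22.6]
```

Emit:
jog_arm(increments="0 0.5 2 0 0 0 0; 0 0 3 0 0 0 0; 0 0 2 0 0 0 0; 0 0 1.1 0 0 0 0; 0 0 0 0 0 0 0; 0 0 0 0 0 0 0; 0 0 0 0 0 0 0; 0 0 0 0 0 0 0")

```text
clock: 16.55
eef_pos: [631.7, -67.5, 42.1]
tcp_rot: [3.142, 0.002, 2.99]
contact_force: [-1.0, -0.4, 1.8]
opening: 0.497
```

```bash
python3 - <<'E'
from pl import *
delta(130,59,41)
f=r.grab_frame('side')[:,:,::-1]; cv2.imwrite('pics/s9.png',cv2.resize(f[240:350,345:465],None,fx=5.4,fy=5.4,interpolation=cv2.INTER_CUBIC))
E
```

```text
t 16.55 tray xy [136.2  59.4] z 42.1 F [-1.  -0.4  1.8] open 0.5
rot(tool) [0.0001 0.0019 0.0018] shift cm now [ 0.62 -0.03  0.11] after rot [ 0.62 -0.04  0.11]
```

View pics/s9.png

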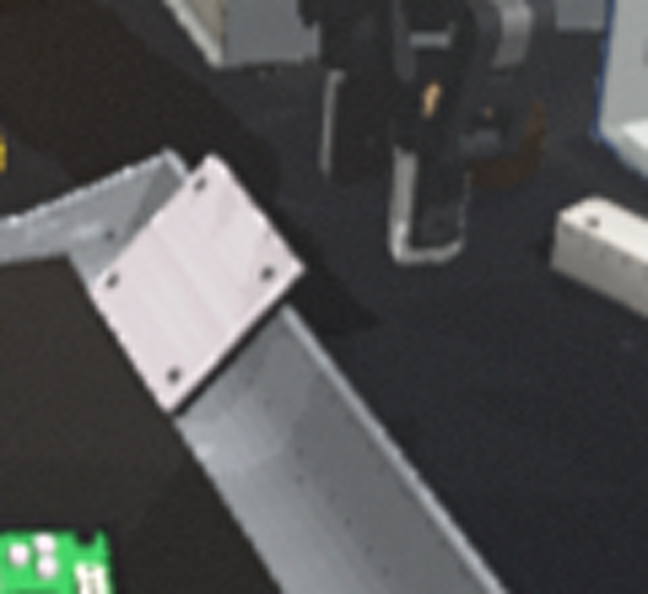

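Emit:
jog_arm(increments="1 0 0.02 0 0 0 0; 0.5 0 0 0 0 0 0; 0.3 0 0 0 0 0 0; 0.3 0 0 0 0 0 0; 0.3 0 0 0 0 0 0; 0.3 0 0 0 0 0 0; 0.2 0 0 0 0 0 0; 0 0 0 0 0 0 0")

```text
clock: 17.4
eef_pos: [602.1, -63.0, 40.8]
tcp_rot: [-3.142, 0.0, 2.99]
contact_force: [0.7, 0.4, 0.3]
opening: 0.503
```

```bash
python3 - <<'E'
from pl import *
delta(60,59,41)
f=r.grab_frame('side')[:,:,::-1]; cv2.imwrite('pics/s10.png',cv2.resize(f[240:350,345:465],None,fx=5.4,fy=5.4,interpolation=cv2.INTER_CUBIC))
E
```

```text
t 17.4 tray xy [106.3  59.3] z 40.8 F [0.7 0.4 0.3] open 0.5
rot(tool) [-0.      0.0002  0.0019] shift cm now [ 4.63 -0.02 -0.02] after rot [ 4.63 -0.03 -0.02]
```

View pics/s10.png

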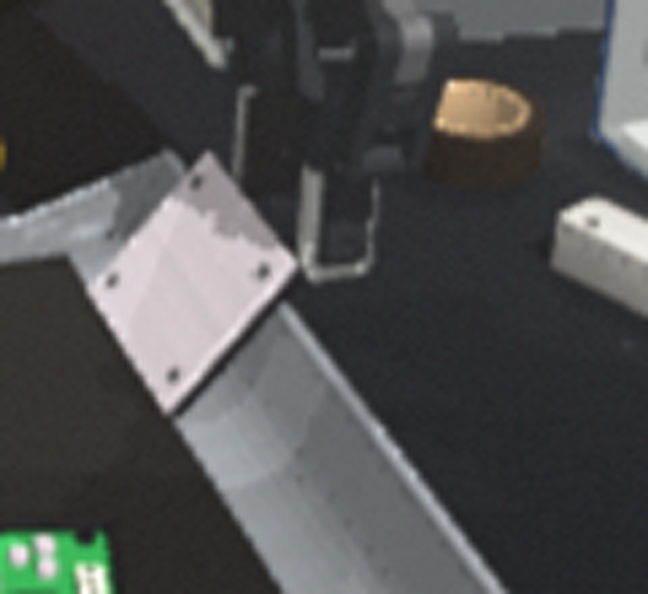

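The fingers have just met the back of the upper edge at (298,265), and it has begun to tip. I'll push on.

Emit:
jog_arm(increments="0.25 0 0 0 0 0 0; 0.25 0 0 0 0 0 0; 0.25 0 0 0 0 0 0; 0.25 0 0 0 0 0 0; 0.25 0 0 0 0 0 0; 0.25 0 0 0 0 0 0; 0.25 0 0 0 0 0 0; 0.25 0 0 0 0 0 0")

```text
clock: 18.25
eef_pos: [582.1, -59.9, 40.8]
tcp_rot: [-3.142, -0.0, 2.99]
contact_force: [-0.6, -0.4, -0.5]
opening: 0.501
```

```bash
python3 - <<'E'
from pl import *
delta(60,59,41)
f=r.grab_frame('side')[:,:,::-1]; cv2.imwrite('pics/s11.png',cv2.resize(f[240:350,345:465],None,fx=5.4,fy=5.4,interpolation=cv2.INTER_CUBIC))
E
```

```text
t 18.25 tray xy [86.1 59.3] z 40.8 F [-0.6 -0.4 -0.5] open 0.5
rot(tool) [-0.     -0.0002  0.0019] shift cm now [ 2.61 -0.02 -0.02] after rot [ 2.61 -0.03 -0.02]
```

View pics/s11.png

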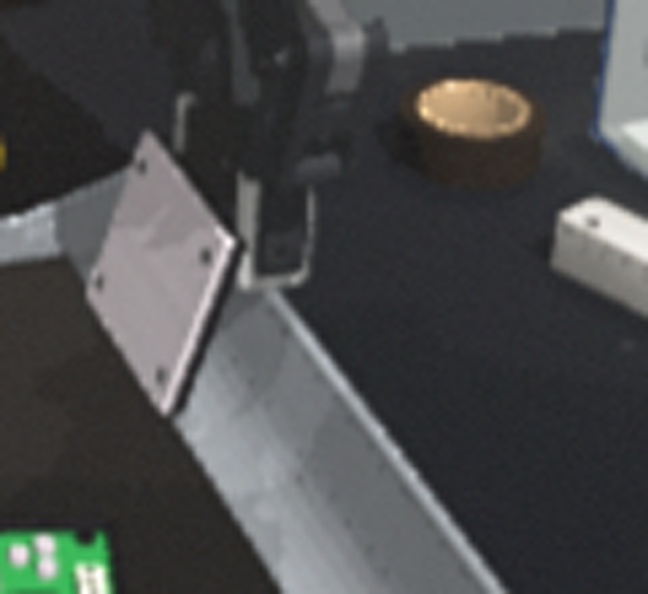

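The module is tipping up well: its upper corner is at (238,240) and its foot is held at the mat edge at (168,412).

Emit:
jog_arm(increments="0.25 0 0 0 0 0 0; 0.25 0 0 0 0 0 0; 0.25 0 0 0 0 0 0; 0.25 0 0 0 0 0 0; 0.2 0 0 0 0 0 0; 0.2 0 0 0 0 0 0; 0.2 0 0 0 0 0 0; 0.2 0 0 0 0 0 0")

```text
clock: 19.1
eef_pos: [564.5, -57.2, 40.8]
tcp_rot: [-3.142, 0.0, 2.99]
contact_force: [-0.1, -0.7, -0.6]
opening: 0.504
```

```bash
python3 - <<'E'
from pl import *
f=r.grab_frame('side')[:,:,::-1]; cv2.imwrite('pics/s12.png',cv2.resize(f[240:380,295:465],None,fx=4.2,fy=4.2,interpolation=cv2.INTER_CUBIC))
E
```

```text
t 19.1 tray xy [68.2 59.2] z 40.8 F [-0.1 -0.7 -0.6] open 0.5
```

View pics/s12.png

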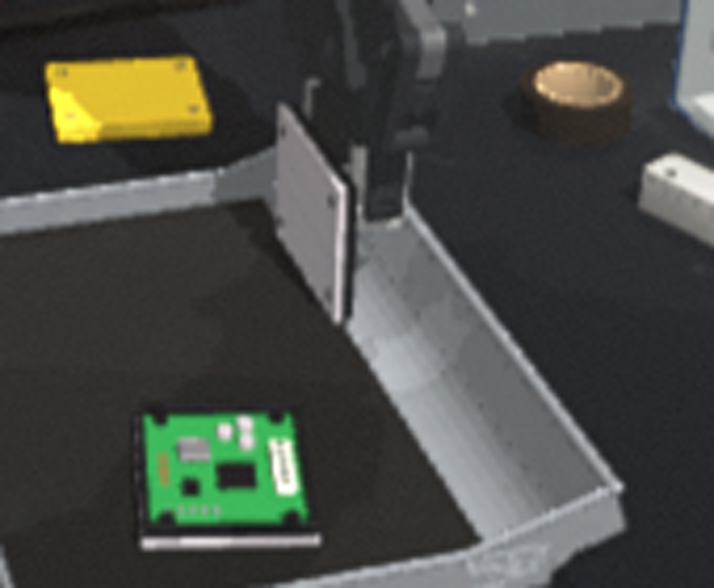

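The module is now nearly vertical, running from (348,190) down to (343,320). A little more should tip it.

Emit:
jog_arm(increments="0.2 0 0 0 0 0 0; 0.2 0 0 0 0 0 0; 0.2 0 0 0 0 0 0; 0.2 0 0 0 0 0 0; 0.2 0 0 0 0 0 0; 0.2 0 0 0 0 0 0; 0.2 0 0 0 0 0 0; 0 0 0 0 0 0 0")

```text
clock: 19.95
eef_pos: [550.4, -55.1, 40.8]
tcp_rot: [-3.142, -0.0, 2.99]
contact_force: [0.2, -0.3, 0.0]
opening: 0.5
```

```bash
python3 - <<'E'
from pl import *
f=r.grab_frame('side')[:,:,::-1]; cv2.imwrite('pics/s13.png',cv2.resize(f[240:380,295:465],None,fx=4.2,fy=4.2,interpolation=cv2.INTER_CUBIC))
E
```

```text
t 19.95 tray xy [54.  59.2] z 40.8 F [ 0.2 -0.3  0. ] open 0.5
```

View pics/s13.png

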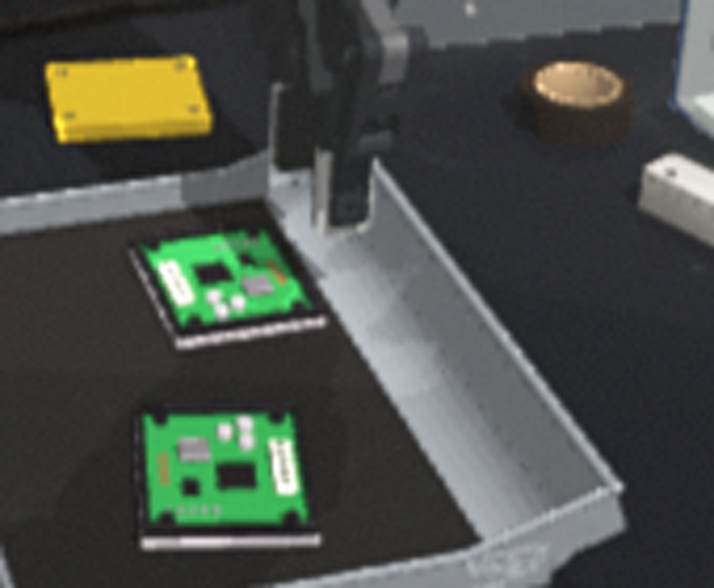

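It has fallen components up. The arm goes up and away so I can check that it lies flat and clear of the mat edge.

Emit:
jog_arm(increments="0 0 -2 0 0 0 0; 0 0 -4 0 0 0 0; 0 0 -4 0 0 0 0; 0 0 -4 0 0 0 0; 0 0 -4 0 0 0 0; 0 4 0 0 0 0 0; 0 4 0 0 0 0 0; 0 4 0 0 0 0 0")

```text
clock: 20.8
eef_pos: [569.2, 64.5, 221.5]
tcp_rot: [3.141, 0.001, 2.989]
contact_force: [0.8, 0.9, -0.4]
opening: 0.5
```

Emit:
jog_arm(increments="2 4 0 0 0 0 0; 2 4 0 0 0 0 0; 2 4 0 0 0 0 0; 2 4 0 0 0 0 0; 2 4 0 0 0 0 0; 0 4 0 0 0 0 0; 0 0 0 0 0 0 0; 0 0 0 0 0 0 0")

```text
clock: 21.6
eef_pos: [506.1, 316.4, 220.5]
tcp_rot: [-3.141, -0.0, 2.992]
contact_force: [0.6, -0.4, -0.1]
opening: 0.499
```

```bash
python3 - <<'E'
from pl import *
f=r.grab_frame('side')[:,:,::-1]; cv2.imwrite('pics/s14f.png',f);cv2.imwrite('pics/s14.png',cv2.resize(f[260:405,255:455],None,fx=4,fy=4,interpolation=cv2.INTER_CUBIC))
f=r.grab_frame('top')[:,:,::-1]; cv2.imwrite('pics/t14f.png',f);cv2.imwrite('pics/t14.png',cv2.resize(f[185:330,315:485],None,fx=4,fy=4,interpolation=cv2.INTER_CUBIC))
E
```

```text
t 21.6 tray xy [-46.7 419.5] z 220.5 F [ 0.6 -0.4 -0.1] open 0.5
```

View pics/s14.png

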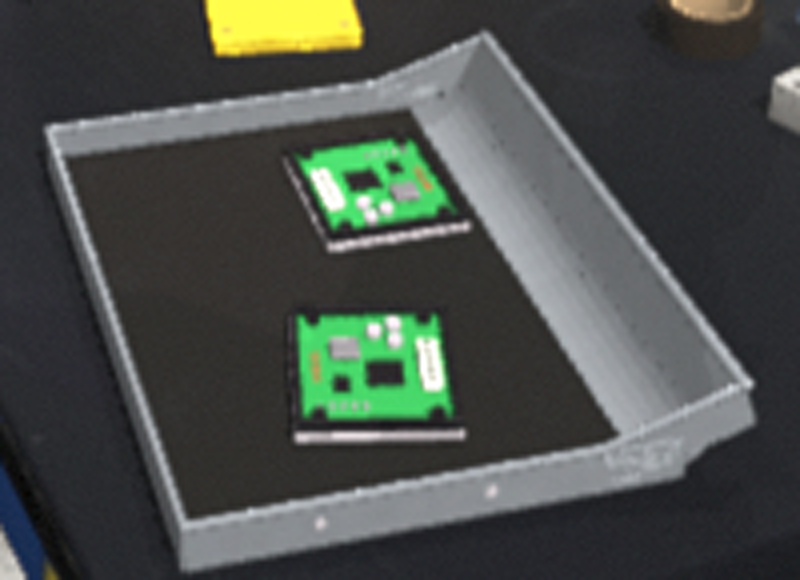

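View pics/t14.png

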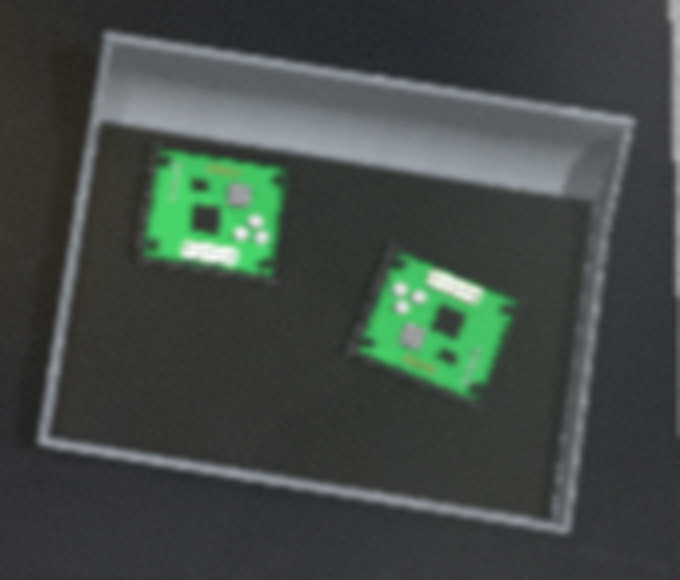

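View pics/t14f.png

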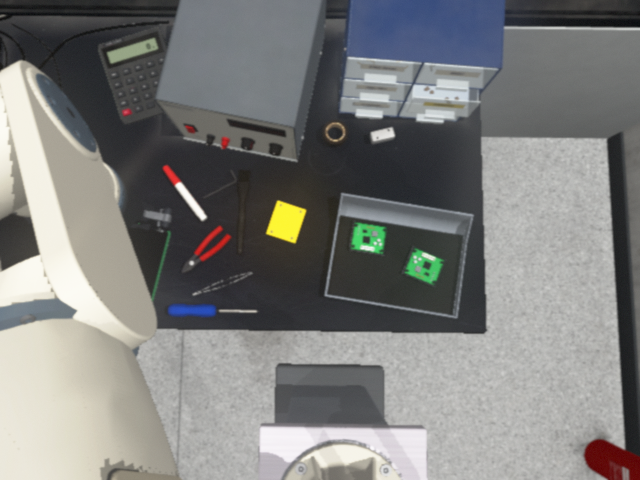

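The module lies components up within the mat, centred about (214,214) in the crop. The other module and the tools are unchanged. I'll check its tray x/y, then hand in.

```bash
python3 - <<'E'
from pl import *
c=lambda u:np.array(u)/4+[315,185]-.375
P=[w2t(back('top',c(q),14)).round(1) for q in ((157,152),(285,168),(273,281),(143,263))]
print(P,np.mean(P,0))
a=cv2.imread('pics/t14f.png').astype(int);b=cv2.imread('pics/top0.png').astype(int)
for y0,y1,x0,x1 in ((165,260,225,265),(300,320,165,260),(240,290,400,450)): print(abs(a-b)[y0:y1,x0:x1].mean())
E
```

```text
t 21.7 tray xy [-46.3 418.1] z 220.5 F [-0.6  0.6 -0.6] open 0.5
[array([43. , 94.9]), array([45.6, 31.6]), array([-10.6,  29.1]), array([-12.4,  93.1])] [16.4   62.175]
19.77201754385965
19.654912280701755
35.3464
```

```bash
python3 -c "
from rig import r
print(r.sign_off())"
```

```text
the job is handed in; nothing more can be done
None
```

The face-down module now lies flat in the tray with its components up, and the job is handed in. The clock read 21.7 s of the 48 s at the last check; no verdict was reported.

**What I did:** I pushed the module up the scoop with half-open fingers until it stood propped against the rim. It stayed there at about 48° with the fingers clear. I then pushed its upper edge back over the rim from behind, and it fell onto the mat.

**Last checks:**
- **Turned module:** it is centred at about (16, 62) mm in the tray frame, inside the limits.
- **Other module and tools:** in the pictures from before and after, both the other module and the tools sit in the same place by eye. My pixel-difference check could not confirm this. It gave 20–35 grey levels, which I put down to changed light and the arm's shadow.
- **Robot:** it stands well clear and touches nothing.
- **Force on the module:** the highest tool force I read while pushing it was about 13 N, against the 20 N limit. This was while it was jammed in the scoop, so I backed off.

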